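# Fit the levelling plate under the capsule filling stand

### The job

Get the capsule filling stand ready for loading, so that capsules cannot drop through its holes: swing the brass latch clear of the slot, push the loose aluminium levelling plate along the counter into the low slot under the perforated plate until it is fully home against the rear stop, then swing the latch closed again behind the plate's upright flange. Do it all by pushing with the fingertips: the plate stays flat on the counter and is never lifted or tipped. Leave the jar, the tamper and the bottle where they stand.

Things in the scene. Friction and masses are not known exactly. Their poses are not given: they have to be found in the camera images.
- stand: low capsule filling stand, fixed: white plate with a 10 x 10 grid of dark holes, 128 x 140 mm, top 28 mm above the counter, on two aluminium side rails. Origin on the counter; +x is the way the levelling plate slides in, z up. Rear stop's face at x = +65 mm, perforated plate's front edge at x = -55 mm. Steel bail handles reach y = +-78 mm.
- slot_mouth (a point): middle of the slot's entrance, on the counter, 55 mm before the stand's origin; axes as the stand's. The slot has no floor but the counter, is 11 mm high and 106 mm wide between the rails. Before it the rails (11 mm high, 17 mm wide) run 30 mm further towards -x, then flare gently in another 33 mm to a mouth 121 mm wide.
- levelling_plate: loose flat aluminium plate, 130 long (x) x 100 wide (y) x 8 mm thick, about 0.3 kg (slides at 2 to 3 N), on the counter before the slot. Origin at the centre of its underside; +x to its leading edge, whose corners are cut 10 mm at 45 degrees. Flush with its rear edge stands a full-width flange, 4 mm thick, 24 mm high. Fully home, its origin and axes coincide with the stand's.
- plate_flange (a point): middle of the outer (rear) face of the plate's upright flange, at half its height: 65 mm behind the plate's origin, 12 mm above the counter. The flange stays outside the perforated plate, between the rails
- latch (a joint): angle of the brass latch (rad). 0 = closed: the 46 mm arm, 8 mm wide, lies along the stand's -y across the mouth, 13 to 20 mm above the counter, 3 mm outside the flange of a plate that is home; the flange cannot pass it. Positive = open, the arm's end moving out along the stand's -x; at 1.57 it points along -x; end stop 2.0. It stays where left; 1 N at the pin moves it.
- latch_pivot (a point): the latch's upright pivot axis, on the counter level: at x = -72, y = +61.5 mm in the stand's frame; axes as the stand's
- latch_pin (a point): centre of the top of the upright black pin on the latch arm, 10 mm in diameter, 38 mm from the pivot axis; it stands from 20 to 59.5 mm above the counter, higher than the perforated plate, and is the place to push the latch
- ointment_jar: white ointment jar with a lid, 60 mm across, 42 mm high, to be left alone; origin at the centre of its underside
- tamper: steel pestle tamper standing on its 40 mm foot, 97 mm high, to be left alone; origin at the centre of its underside
- bottle: brown glass bottle with a blue-banded label, 54 mm across, 120 mm high, to be left alone; origin at the centre of its underside
Things that resemble listed ones, but are neither listed nor needed, are in the scene too. What is shaped like the levelling_plate but brown is not meant.

How it is judged (in metres and radians):
On the way, in this order (a step that is already met when the one before it is completed fails the run):
1. the latch is swung open, clear of the slot (value of joint latch above 1.2 rad), for 0.2 s.
2. the levelling plate is fully home in the slot, the latch still open (x of levelling_plate in the frame of stand above -0.004 m and y of levelling_plate in the frame of stand between -0.008 and 0.008 m and angle between the x axis of levelling_plate and the x axis of stand, either way round below 0.07 rad and value of joint latch above 0.6 rad), for 0.2 s.
At the end, for the whole second after the job is handed in: the levelling plate lies flat and at rest in the slot, its origin not more than 4 mm short of home, within 8 mm sideways and 0.07 rad of the stand's axes, and the latch is closed behind its flange (under 0.12 rad) (x of levelling_plate in the frame of stand above -0.004 m and y of levelling_plate in the frame of stand between -0.008 and 0.008 m and angle between the x axis of levelling_plate and the x axis of stand, either way round below 0.07 rad and angle between levelling_plate's own z axis and vertical below 0.03 rad and value of joint latch below 0.12 rad and linear speed of levelling_plate below 0.01 m/s); the robot touches nothing.
It fails at once if the levelling plate is lifted more than 6 mm off the counter (height (world z) of levelling_plate above 0.006 m).
It fails at once if the levelling plate is tipped by more than 0.08 rad (angle between levelling_plate's own z axis and vertical above 0.08 rad).
It fails at once if the jar, the tamper or the bottle is moved more than 15 mm (distance of any of ointment_jar, tamper, bottle from where it was at the start of the episode above 0.015 m).
It fails at once if the jar, the tamper or the bottle is knocked over (angle between any of ointment_jar, bottle, tamper's own z axis and vertical above 0.3 rad).
It also fails if it takes over 67 s, if anything falls off the work surface, if the arm or the gripper's body presses on something with over 40 N, if the wrist force passes 120 N, or if a joint passes its speed limit or range.

### The arm

A 6-joint arm with a two-finger parallel gripper is mounted at the origin on the work surface; the furniture and walls round the work are solid. World frame = base frame: x ahead of the robot, y to its left, z up, the work surface at z = 0. Lengths are in mm, angles in degrees, forces in N, time in s.
With the tool pointing down it reaches from about 350 to 950 mm from the base axis. Payload 17.4 kg.
Tool frame: the origin (TCP) lies at the very end of the fingers, on their centre line; the grasp point (between the pads) lies 19 mm behind it; z points along the fingers, y is the line along which they close (so a half turn about z gives the same grasp; the last joint's range is limited). The gripper opens to 93 mm and grips with 3 to 60 N. Pads are 15 mm wide; open, the fingers measure 128 mm over their backs; the gripper's body (75 mm by 188 mm) begins 65 mm behind the grasp point.
Start: joints at [73.006, 6.646, 82.598, -0, 90.757, -2.166], TCP at [172.754, 652.525, 218.646] pointing down, gripper open.
Joint ranges: [-162.19, 162.19], [-47.58, 125.68], [4.15, 143.07], [-65.23, 245.23], [0.69, 171.88], [-170.13, 170.13]. Speed limits (degrees/s): [108.29, 108.29, 127.2, 180, 180, 180].

### API

Orientations are given as [roll, pitch, yaw] about the fixed x, y, z axes, in that order (R = Rz(yaw) Ry(pitch) Rx(roll)).
In Python, from station import bot gives the robot as it stands. The module is installed in compiled form; this text tells all that it offers.
- The arm moves only by the tool drive_tool, never from a script. Its argument "plan" is a list of rows, each an object of numbers: "tx", "ty", "tz": the shift along the tool's x, y, z in units of 0.5 m (1.0 is 0.5 m); "ax", "ay", "az": the turn, a rotation vector about the tool's x, y, z in units of 90 degrees (1.0 is 90 degrees); "jaw": the opening, from -1 (shut) to 1 (fully open). In form: [{"tx": .., "ty": .., "tz": .., "ax": .., "ay": .., "az": .., "jaw": ..}, ...]. A call has exactly 10 rows; each row is the pose to reach, as a shift and turn from the pose commanded when the call began, along the tool's axes at that moment; what a row does not reach only later rows make up. A row lasts 1/8 s, in which the tool goes at most 62.5 mm and 10.7 degrees, less where a joint would pass 70% of its speed; a pose out of reach is approached as far as the arm can. A call with a number of a shift or a turn outside -1 to 1 is refused whole. A call with a gripper value outside its range is refused whole. The fingers move at their own pace and stop on an object; "force" is the grip in N (left out, the last holds). Time passes only in rows, so rows that repeat a pose let the fingers close, or fill a call up. It gives the time, the measured TCP pose, the force, the opening and the grip force at its end, in the units of the state.
- bot.get_state(): the state, without advancing time (a new reading comes with each control period).
- bot.get_image(name): name is "side" or "top"; returns a dict with "img" (384x512x3 uint8, blue, green, red), "depth" (384x512 float32, mm along the optical axis (not along the pixel's ray), 0 where there is no reading), "intrinsics" (3x3 intrinsics, pixels), "extrinsics" (4x4, takes a point from camera to world coordinates). Camera axes: x right, y down, z forward; pixel columns grow to the right and rows downward; lengths in mm; the calibration is good to about 2 mm. A picture is of the moment at which its call begins.
- bot.hand_in(): hands the job in; it is judged then, once.
The state is a dict: "t": time; "joint_pos": joint angles; "joint_velocities": joint speeds; "tau": joint torques, N m; "ee_pos": TCP position; "eef_rot": TCP orientation; "wrist_force": force on the tool from outside, world axes, zero at the start; "ft_torque": the same for the moment, N m; "opening": finger opening in mm; "grasp_force": force on a finger pad.
Only numpy, scipy, OpenCV 4.12 (cv2) and the standard library are available. Lean on these libraries where they do the work, as an engineer would, in place of code of your own. Each camera call takes 0.05 s, during which the arm holds its last target. There are 200 camera calls.

## Working session

There is one attempt and no reset: what is moved stays moved. The work goes in short steps, Python scripts to look and compute and a tool call to move; the robot and the scene stay as the last step left them, time stands still between calls to the robot, and variables do not carry over. Pictures are saved under pics/ and viewed, at most 10 in all, crops included, and the job is handed in when it is done.

Besides the shell and the picture viewer there is one more tool, called after ">>>" in YAML: its name, and indented under it one key for each argument. drive_tool: Moves the arm, as the interface text tells. Its arguments: {"type":"object","properties":{"plan":{"type":"array"},"force":{"type":"number"}},"required":["plan"]}

```bash
mkdir -p pics; cat > h.py <<'E'
import numpy as np, cv2
from station import bot
def grab(n):
    d=bot.get_image(n); return d
def xyz(d):
    K=d["intrinsics"];E=d["extrinsics"];h,w=d["depth"].shape
    u,v=np.meshgrid(np.arange(w),np.arange(h));z=d["depth"]
    P=np.stack([(u-K[0,2])/K[0,0]*z,(v-K[1,2])/K[1,1]*z,z],-1)
    return P@E[:3,:3].T+E[:3,3]
def ray(d,u,v,h):
    K=d["intrinsics"];E=d["extrinsics"]
    r=E[:3,:3]@np.array([(u-K[0,2])/K[0,0],(v-K[1,2])/K[1,1],1]);o=E[:3,3]
    return o+r*(h-o[2])/r[2]
E
python3 - <<'E'
from h import *
for n in("top","side"):
    d=grab(n);cv2.imwrite(f"pics/{n}0.png",cv2.resize(d["img"],(800,600),interpolation=cv2.INTER_CUBIC))
    np.savez(f"{n}0.npz",**d);print(n,d["extrinsics"].round(2).tolist(),d["intrinsics"].tolist())
s=bot.get_state();print(s["ee_pos"],s["eef_rot"],s["wrist_force"],s["t"])
E
```

```text
top [[-0.0, -0.99, 0.1, 309.31], [-1.0, -0.0, -0.03, 148.2], [0.03, -0.1, -0.99, 1263.92], [0.0, 0.0, 0.0, 1.0]] [[364.2123974346322, 0.0, 262.85687988716796], [0.0, 364.2123974346322, 194.7951613578956], [0.0, 0.0, 1.0]]
side [[-0.65, 0.35, -0.67, 1468.51], [0.76, 0.33, -0.56, 988.96], [0.02, -0.88, -0.48, 822.28], [0.0, 0.0, 0.0, 1.0]] [[494.04667376721744, 0.0, 257.47776693126417], [0.0, 494.04667376721744, 194.97179157957515], [0.0, 0.0, 1.0]]
[172.71440424 652.34117358 217.99338548] [-1.79940868e+02 -1.52674308e-03  1.65172435e+02] [-0.28332177  0.49570262 -1.0207652 ] 0.1
```

View pics/top0.png

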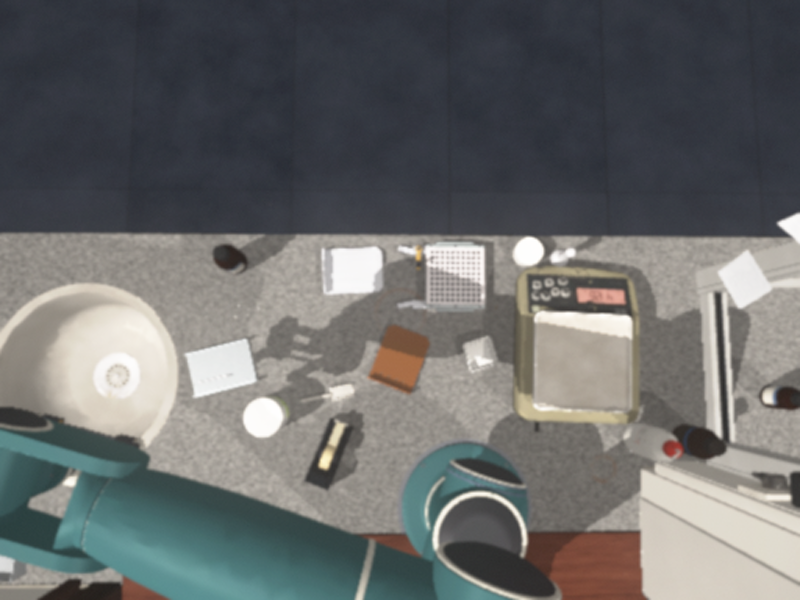

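View pics/side0.png

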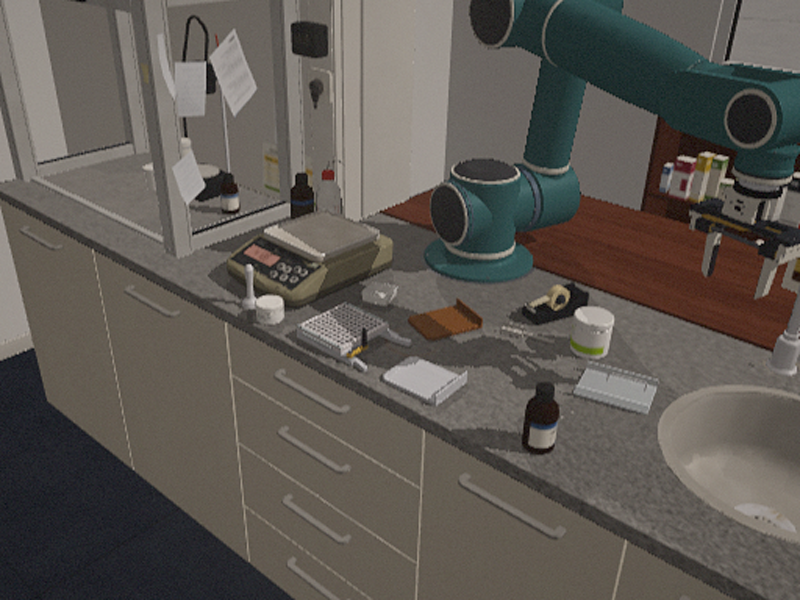

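The top view shows the stand at about (455,276), the white plate before it at (352,270) with its flange to the left, the latch near (418,255) and the bottle at (230,258). The side view agrees. The stand's +x points image-right, which is world −y. Next I'll take close crops and a depth-based fit.

```bash
python3 - <<'E'
from h import *
d=dict(np.load("top0.npz"));P=xyz(d);img=d["img"]
c=img[145:210,195:325];cv2.imwrite("pics/c1.png",cv2.resize(c,None,fx=6,fy=6,interpolation=cv2.INTER_CUBIC))
Z=P[...,2];sub=Z[145:210,195:325]
np.set_printoptions(linewidth=250)
print("counter z",np.median(P[165:200,190:200,2]))
H=np.clip(sub*4,0,255).astype(np.uint8)
def rect(mask,x0,y0,x1,y1,h,name):
    m=np.zeros_like(mask,np.uint8);m[y0:y1,x0:x1]=mask[y0:y1,x0:x1]
    c=max(cv2.findContours(m,0,1)[0],key=cv2.contourArea)
    w=np.array([ray(d,u,v,h)[:2] for u,v in c[:,0]],np.float32)
    print(name,len(c),cv2.minAreaRect(w),c[:,0].min(0),c[:,0].max(0))
hsv=cv2.cvtColor(img,cv2.COLOR_BGR2HSV)
g=(hsv[...,2]>170)&(hsv[...,1]<40)
rect(g,203,152,248,195,8,"plate")
rect((Z>18)&(Z<40),265,150,318,205,28,"stand")
for r in range(148,205,4): print(r,Z[r,200:320:4].round().astype(int))
s=dict(np.load("side0.npz"))["img"][190:265,185:305];cv2.imwrite("pics/c2.png",cv2.resize(s,None,fx=6,fy=6,interpolation=cv2.INTER_CUBIC))
E
```

```text
counter z -1.2722059152132488
plate 166 ((516.610595703125, 251.67926025390625), (148.0499267578125, 141.508056640625), 0.14112813770771027) [203 152] [244 194]
stand 154 ((502.05438232421875, 20.18242645263672), (128.2189483642578, 149.95068359375), 89.8320083618164) [272 155] [309 198]
148 [-902 -912 -899 -908 -888 -903 -893 -912 -893 -893 -901 -886 -907 -896 -905 -903 -904 -899 -895 -906 -889 -904 -906 -906 -902 -904 -902 -899 -890 -889]
152 [ 0 -1 -1 -3 -7 -2 -1 -4  2 -2 -3  0 -2 -3 -1 -3  2  0 -2 -4 -4 -6 -1 -3 -1 -5  2  1 -3  0]
156 [-1 -2 -3 -1 -4 -5 -4 -4  2  2  1 -3 -2 -2  0 -2 -2  0 -2 23 25 23 28 -5 23 20 -6 -1 -3  3]
160 [-2 -1  4 10  5  6  5  8  6  7  0  0  0 -2  2 10  9 16 16 28 29 25 30 23 25 27 28 22  2  1]
164 [-2 -5  4  5  4  6  9  2  4  7  2  2 -2  1 -1 -7 -1 20 14 29 26 29 27 25 28 24 20 27 -3 -2]
168 [  -1    4    5    6    7    9    8    9    5    7    4   -5    0   -2   -4    0   -2   60   12   24   28   26   23   24   27 1264   29   26   -3   -3]
172 [-1  0  8  5  1  6  9  6  6  9  7 -6  0  2  1  0  0 -1 18 28 30 26 25 29 21 27 28 26  3  3]
176 [ 0  0  8  5  8  8  5  3  6  9  3  5 -1 -4 -1 -2  0 -4 22 29 23 26 25 19 25 27 24 24 -2  1]
180 [-5  1  2 10  7  8 10 10 10 12 10  3  0 -2 -3 -1  0 -2 23 24 25 26 27 27 21 25 28 27 -5 -4]
184 [-2  1  2 10  4  4 11  8  7 10 11 -6 -1 -5  1 -3  8  2 21 28 25 26 25 26 22 30 23 29  0 -5]
188 [-1  3  0 -5 -1  4 -6 -3 -7 -2 -4 -1  1  1 -1 -4 -1 -2 24 22 31 24 27 24 28 24 28 22  2 -3]
192 [-3  0 -6 -8 -2  0  1 -4  2 -3 -1 -5 -2 -4 -1  3 10  6 22 23 23 27 30 24 22 29 28 23 -1  5]
196 [ 2 -2  0 -5  2 -2 -3 -3 -2 -3 -2  0  2  2 14 -4  9  9 18 27 26 26 23 25 26 25 29 33  0  2]
200 [-1 -4 -1 -3 -3 -4 -2  0 -2 -2  0 -2  1 -3 -3 -2 -2  0  0 -2  1  3  2  4 -8 -1 -7 -1  1 -4]
204 [-5 -1 -4  1 -2  0 -4 -3 -4 -3  4  3 -4  1 -6  4  5 -6  4 -3 -2 -4 -4 -5 -1 -5 -1 -5 -2 -2]
```

View pics/c1.png

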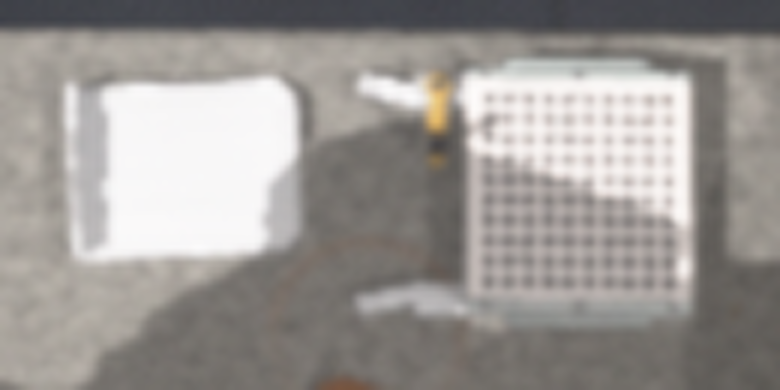

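View pics/c2.png

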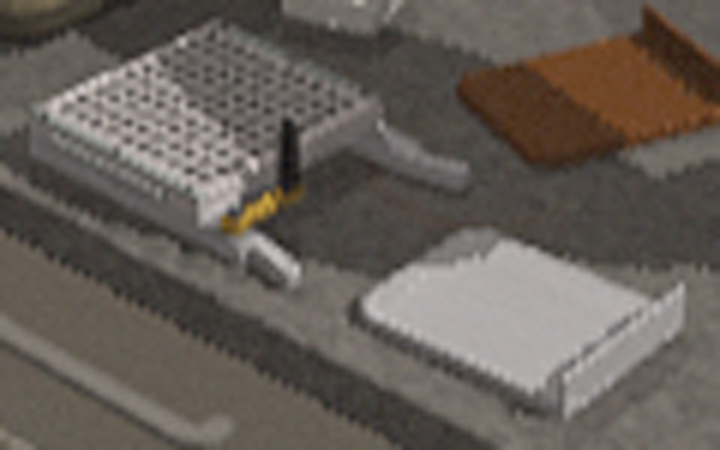

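c1 shows the plate's flange top edge from (70,84) to (77,260) and its front edge at x≈300. The perforated plate spans (465,72) to (690,312). The latch arm runs from (437,80) to (437,162), so it is closed, with the black pin near (437,145). c2 shows the pin standing upright at (289,120)–(289,190).

```bash
python3 - <<'E'
from h import *
d=dict(np.load("top0.npz"));s=dict(np.load("side0.npz"))
f=lambda d,o,c,h:ray(d,o[0]+(c[0]+.5)/6-.5,o[1]+(c[1]+.5)/6-.5,h).round(1)
T=(195,145);S=(185,190)
for n,c,h in [("fl a",(69,84),24),("fl b",(76,260),24),("fr a",(300,105),8),("fr b",(297,235),8),("edge top L",(110,84),8),("edge top R",(275,77),8),("bot L",(110,260),8),("bot R",(265,248),8),
 ("st FL",(465,72),28),("st RL",(691,73),28),("st RR",(691,312),28),("st FR",(468,300),28),("handle L1",(503,62),24),("handle L2",(648,62),24),("handle R1",(500,324),24),("handle R2",(645,322),24),
 ("rail tipL",(358,85),11),("rail tipR",(357,303),11),("latch top",(437,72),20),("latch tip",(437,164),20),("pin",(437,143),59)]: print(n,f(d,T,c,h)[:2])
for n,c,h in [("pin top",(289,119),59.5),("pin base",(290,192),20),("fl topA",(562,372),24),("fl topB",(684,285),24),("fl botA",(566,415),0),("fl botB",(684,325),0),("st front top L",(200,195),28),("st front R",(375,98),28),("st rear L",(38,110),28)]: print("S",n,f(s,S,c,h)[:2])
# pin mask, side
for q,dd,b in(("t",d,(262,160,275,176)),("s",s,(228,205,240,225))):
    g=dd["img"][b[1]:b[3],b[0]:b[2]].max(2);print(q);print(g)
P=xyz(d);r=P[160:176,260:275,2];i=np.argwhere(r>40);print([(P[160+a,260+b].round(0)) for a,b in i if r[a,b]<200])
E
```

```text
fl a [563.5 311.2]
fl b [461.7 305.7]
fr a [555.  179.1]
fr b [478.6 180.4]
edge top L [566.9 289.6]
edge top R [571.5 193.7]
bot L [463.7 288.2]
bot R [470.9 198.9]
st FL [570.8  83.8]
st RL [570.9 -46.7]
st RR [432.3 -44.8]
st FR [438.9  82.5]
handle L1 [577.6  61.6]
handle L2 [578.1 -22.5]
handle R1 [425.6  64. ]
handle R2 [426.9 -19. ]
rail tipL [566.4 145.3]
rail tipR [438.8 145.6]
latch top [572.4  99.6]
latch tip [518.5  99.7]
pin [523.8 101.2]
S pin top [519.7  97.1]
S pin base [524.1 102. ]
S fl topA [558.4 307.6]
S fl topB [460.7 305.7]
S fl botA [557.  310.3]
S fl botB [459.  306.4]
S st front top L [566.7  79.6]
S st front R [432.8  78.6]
S st rear L [564.5 -43.1]
t
[[247 246 240 232 229 220 213 197 180 202 236 250 252]
 [241 247 243 237 236 234 225 194 173 202 236 250 251]
 [212 223 221 220 226 232 221 182 152 169 219 247 251]
 [169 175 175 186 216 230 219 175 134 135 195 244 250]
 [141 145 139 158 204 227 214 164 122 121 182 236 239]
 [116 116 114 136 188 219 201 152 112 112 158 211 217]
 [102 101 103 120 153 173 162 130 105 105 136 187 208]
 [104  99 101 109 114 113 11
[... 1034 characters left out ...]
24 142 128  75  29  40  51 103 107  83  80  69]
 [120 122 108  62  22  26  45  98  85  68  59  62]
 [103 103 110  59  27  36  45  70  59  57  59  70]
 [105 102 105  61  30  31  28  57  60  61  60  58]
 [ 97  99  94  53  33  37  43  68  59  53  58  62]
 [ 78  75  88 105  31  50  67  81  60  59  55  68]
 [ 76 174 105 130  73  83  93  82  66  58  63  67]
 [149 199 159 109  94  89  86  71  61  67  63  69]
 [188 166 172  78  78  67  61  65  67  63  65  76]]
[array([530., 106.,  54.]), array([529., 103.,  59.]), array([529.,  99.,  57.]), array([526., 106.,  54.]), array([525., 103.,  60.]), array([525.,  99.,  60.]), array([525., 105.,  43.]), array([523., 102.,  50.]), array([524.,  99.,  48.])]
```

```bash
cat >> h.py <<'E'
def to(*targets):
    "targets (x,y,z,yaw): prints tool-frame units from the present pose"
    from scipy.spatial.transform import Rotation as R
    s=bot.get_state();p=np.array(s["ee_pos"]);r=R.from_euler("xyz",s["eef_rot"],degrees=True)
    print("t",round(s["t"],2),p.round(1),np.round(s["eef_rot"],1),"F",np.round(s["wrist_force"],1))
    for x,y,z,w in targets:
        print((x,y,z,w),(r.inv().apply(np.array([x,y,z])-p)/500).round(4),((r.inv()*R.from_euler("xyz",[180,0,w],degrees=True)).as_rotvec()/np.pi*2).round(3))
E
python3 - <<'E'
from h import *
to((528,65,150,90),(528,65,45,90))
E
```

```text
t 0.1 [172.7 652.3 218. ] [-179.9   -0.   165.2] F [-0.3  0.5 -1. ]
(528, 65, 150, 90) [-0.9875 -0.9536  0.1369] [-0.001  0.     0.835]
(528, 65, 45, 90) [-0.9875 -0.9534  0.3469] [-0.001  0.     0.835]
```

>>> drive_tool:
  plan:
    - {"tx": -0.9875, "ty": -0.9536, "tz": 0, "ax": 0, "ay": 0, "az": 0.835, "jaw": -1}
    - {"tx": -0.9875, "ty": -0.9536, "tz": 0, "ax": 0, "ay": 0, "az": 0.835, "jaw": -1}
    - {"tx": -0.9875, "ty": -0.9536, "tz": 0, "ax": 0, "ay": 0, "az": 0.835, "jaw": -1}
    - {"tx": -0.9875, "ty": -0.9536, "tz": 0, "ax": 0, "ay": 0, "az": 0.835, "jaw": -1}
    - {"tx": -0.9875, "ty": -0.9536, "tz": 0, "ax": 0, "ay": 0, "az": 0.835, "jaw": -1}
    - {"tx": -0.9875, "ty": -0.9536, "tz": 0, "ax": 0, "ay": 0, "az": 0.835, "jaw": -1}
    - {"tx": -0.9875, "ty": -0.9536, "tz": 0, "ax": 0, "ay": 0, "az": 0.835, "jaw": -1}
    - {"tx": -0.9875, "ty": -0.9536, "tz": 0, "ax": 0, "ay": 0, "az": 0.835, "jaw": -1}
    - {"tx": -0.9875, "ty": -0.9536, "tz": 0.05, "ax": 0, "ay": 0, "az": 0.835, "jaw": -1}
    - {"tx": -0.9875, "ty": -0.9536, "tz": 0.1, "ax": 0, "ay": 0, "az": 0.835, "jaw": -1}

```text
t: 1.35
ee_pos: [495.3, 119.0, 190.9]
eef_rot: [179.9, -0.0, 90.0]
wrist_force: [1.8, 1.9, -0.5]
opening: 1.0
grasp_force: 0.0
```

```bash
python3 - <<'E'
from h import *
to((528,65,60,90),(528,72,39,90))
E
```

```text
t 1.35 [495.3 119.  190.9] [179.9  -0.   90. ] F [ 1.8  1.9 -0.5]
(528, 65, 60, 90) [-0.1082  0.065   0.2618] [ 0.001 -0.     0.   ]
(528, 72, 39, 90) [-0.0942  0.0649  0.3038] [ 0.001 -0.     0.   ]
```

>>> drive_tool:
  plan:
    - {"tx": -0.1082, "ty": 0.065, "tz": 0.05, "jaw": -1, "ax": 0, "ay": 0, "az": 0}
    - {"tx": -0.1082, "ty": 0.065, "tz": 0.14, "jaw": -1, "ax": 0, "ay": 0, "az": 0}
    - {"tx": -0.1082, "ty": 0.065, "tz": 0.22, "jaw": -1, "ax": 0, "ay": 0, "az": 0}
    - {"tx": -0.1082, "ty": 0.065, "tz": 0.26, "jaw": -1, "ax": 0, "ay": 0, "az": 0}
    - {"tx": -0.1082, "ty": 0.065, "tz": 0.285, "jaw": -1, "ax": 0, "ay": 0, "az": 0}
    - {"tx": -0.1082, "ty": 0.065, "tz": 0.3, "jaw": -1, "ax": 0, "ay": 0, "az": 0}
    - {"tx": -0.1082, "ty": 0.065, "tz": 0.303, "jaw": -1, "ax": 0, "ay": 0, "az": 0}
    - {"tx": -0.1082, "ty": 0.065, "tz": 0.303, "jaw": -1, "ax": 0, "ay": 0, "az": 0}
    - {"tx": -0.1082, "ty": 0.065, "tz": 0.303, "jaw": -1, "ax": 0, "ay": 0, "az": 0}
    - {"tx": -0.1082, "ty": 0.065, "tz": 0.303, "jaw": -1, "ax": 0, "ay": 0, "az": 0}

```text
t: 2.6
ee_pos: [527.0, 66.9, 39.3]
eef_rot: [180.0, -0.0, 90.0]
wrist_force: [1.3, 0.6, -0.4]
opening: 0.4
grasp_force: 0.0
```

```bash
python3 - <<'E'
from h import *
t=[(526,85,39,90)]
for a in range(10,102,10):
    r=np.radians(a);c=np.array([563.5,100])+38*np.array([-np.cos(r),np.sin(r)])-12.5*np.array([np.sin(r),np.cos(r)])
    t.append((*c.round(1),39,90-a))
to(*t)
d=grab("side");cv2.imwrite("pics/s1.png",cv2.resize(d["img"][170:280,180:330],None,fx=4,fy=4,interpolation=cv2.INTER_CUBIC))
E
```

```text
t 2.6 [527.   66.9  39.3] [180.  -0.  90.] F [ 1.3  0.6 -0.4]
(526, 85, 39, 90) [ 0.0361 -0.0019  0.0007] [ 0. -0.  0.]
(np.float64(523.9), np.float64(94.3), 39, 80) [ 0.0547 -0.0061  0.0007] [ 0.    -0.     0.111]
(np.float64(523.5), np.float64(101.3), 39, 70) [ 0.0687 -0.0069  0.0007] [ 0.    -0.     0.222]
(np.float64(524.3), np.float64(108.2), 39, 60) [ 0.0825 -0.0053  0.0007] [ 0.    -0.     0.334]
(np.float64(526.4), np.float64(114.9), 39, 50) [ 0.0959 -0.0011  0.0007] [ 0.    -0.     0.445]
(np.float64(529.5), np.float64(121.1), 39, 40) [0.1083 0.0051 0.0007] [ 0.    -0.     0.556]
(np.float64(533.7), np.float64(126.7), 39, 30) [0.1195 0.0135 0.0007] [ 0.    -0.     0.667]
(np.float64(538.8), np.float64(131.4), 39, 20) [0.1289 0.0237 0.0007] [ 0.    -0.     0.778]
(np.float64(544.6), np.float64(135.3), 39, 10) [0.1367 0.0353 0.0007] [ 0.    -0.     0.889]
(np.float64(551.0), np.float64(138.0), 39, 0) [0.1421 0.0481 0.0007] [ 0. -0.  1.]
(np.float64(557.8), np.float64(139.6), 39, -10) [0.1453 0.0617 0.0007] [ 0.    -0.     1.111]
```

View pics/s1.png

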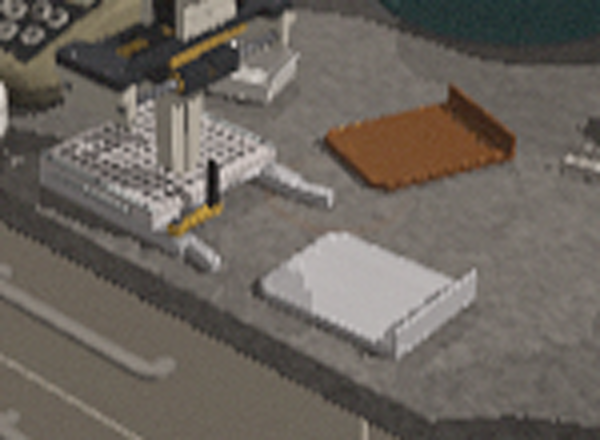

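The closed fingers (about (180,130)) stand behind the pin (213,180), above the perforated plate. I'll sweep the latch open.

>>> drive_tool:
  plan:
    - {"tx": 0.036, "ty": -0.002, "tz": 0, "ax": 0, "ay": 0, "az": 0, "jaw": -1}
    - {"tx": 0.0547, "ty": -0.006, "tz": 0, "ax": 0, "ay": 0, "az": 0.111, "jaw": -1}
    - {"tx": 0.0687, "ty": -0.007, "tz": 0, "ax": 0, "ay": 0, "az": 0.222, "jaw": -1}
    - {"tx": 0.0825, "ty": -0.0053, "tz": 0, "ax": 0, "ay": 0, "az": 0.334, "jaw": -1}
    - {"tx": 0.0959, "ty": -0.001, "tz": 0, "ax": 0, "ay": 0, "az": 0.445, "jaw": -1}
    - {"tx": 0.1083, "ty": 0.005, "tz": 0, "ax": 0, "ay": 0, "az": 0.556, "jaw": -1}
    - {"tx": 0.1195, "ty": 0.0135, "tz": 0, "ax": 0, "ay": 0, "az": 0.667, "jaw": -1}
    - {"tx": 0.1289, "ty": 0.0237, "tz": 0, "ax": 0, "ay": 0, "az": 0.778, "jaw": -1}
    - {"tx": 0.1367, "ty": 0.0353, "tz": 0, "ax": 0, "ay": 0, "az": 0.889, "jaw": -1}
    - {"tx": 0.1421, "ty": 0.0481, "tz": 0, "ax": 0, "ay": 0, "az": 1.0, "jaw": -1}

```text
t: 3.9
ee_pos: [550.7, 139.1, 38.9]
eef_rot: [-180.0, 0.0, -0.3]
wrist_force: [-1.5, -0.6, -0.6]
opening: 0.3
grasp_force: 0.5
```

```bash
python3 - <<'E'
from h import *
to((556,139,39,-5),(535,139,39,0),(535,139,130,90))
E
```

```text
t 3.9 [550.7 139.1  38.9] [-180.     0.    -0.3] F [-1.5 -0.6 -0.6]
(556, 139, 39, -5) [ 0.0106  0.0002 -0.0001] [-0.     0.     0.052]
(535, 139, 39, 0) [-0.0314  0.0004 -0.0001] [-0.     0.    -0.003]
(535, 139, 130, 90) [-0.0315  0.0004 -0.1821] [-0.     0.    -1.003]
```

>>> drive_tool:
  plan:
    - {"tx": 0.006, "ty": 0, "tz": 0, "ax": 0, "ay": 0, "az": 0, "jaw": -1}
    - {"tx": 0.012, "ty": 0, "tz": 0, "ax": 0, "ay": 0, "az": 0.05, "jaw": -1}
    - {"tx": 0.012, "ty": 0, "tz": 0, "ax": 0, "ay": 0, "az": 0.05, "jaw": -1}
    - {"tx": -0.02, "ty": 0, "tz": 0, "ax": 0, "ay": 0, "az": 0, "jaw": -1}
    - {"tx": -0.03, "ty": 0, "tz": -0.06, "ax": 0, "ay": 0, "az": 0, "jaw": -1}
    - {"tx": -0.03, "ty": 0, "tz": -0.15, "ax": 0, "ay": 0, "az": 0, "jaw": 0.08}
    - {"tx": 0.09, "ty": -0.1, "tz": -0.15, "ax": 0, "ay": 0, "az": 0, "jaw": 0.08}
    - {"tx": 0.09, "ty": -0.2, "tz": -0.15, "ax": 0, "ay": 0, "az": 0, "jaw": 0.08}
    - {"tx": 0.09, "ty": -0.2, "tz": -0.15, "ax": 0, "ay": 0, "az": 0, "jaw": 0.08}
    - {"tx": 0.09, "ty": -0.2, "tz": -0.1, "ax": 0, "ay": 0, "az": 0, "jaw": 0.08}

```text
t: 5.15
ee_pos: [596.4, 238.7, 90.3]
eef_rot: [-180.0, -0.2, 0.3]
wrist_force: [-0.2, -0.6, -0.8]
opening: 45.9
grasp_force: 0.0
```

```bash
python3 - <<'E'
from h import *
to((590,238,5,0),(560,238,5,0))
d=grab("side");cv2.imwrite("pics/s2.png",cv2.resize(d["img"][150:280,180:330],None,fx=4,fy=4,interpolation=cv2.INTER_CUBIC))
E
```

```text
t 5.15 [596.4 238.7  90.3] [-180.    -0.2    0.3] F [-0.2 -0.6 -0.8]
(590, 238, 5, 0) [-0.0132  0.0015  0.1705] [-0.    -0.002  0.003]
(560, 238, 5, 0) [-0.0732  0.0012  0.1703] [-0.    -0.002  0.003]
```

View pics/s2.png

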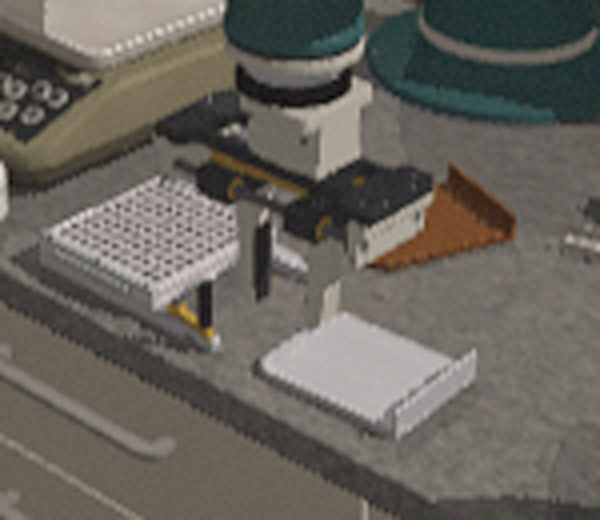

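The fingers are above the counter edge beside the plate, and the latch lies along the rail at (205,330), open. I'll lower and square the plate sideways with the two-finger fence.

>>> drive_tool:
  plan:
    - {"tx": -0.009, "ty": 0, "tz": 0.08, "ax": 0, "ay": 0, "az": 0, "jaw": 0.08}
    - {"tx": -0.009, "ty": 0, "tz": 0.14, "ax": 0, "ay": 0, "az": 0, "jaw": 0.08}
    - {"tx": -0.009, "ty": 0, "tz": 0.165, "ax": 0, "ay": 0, "az": 0, "jaw": 0.08}
    - {"tx": -0.009, "ty": 0, "tz": 0.1725, "ax": 0, "ay": 0, "az": 0, "jaw": 0.08}
    - {"tx": -0.024, "ty": 0, "tz": 0.1725, "ax": 0, "ay": 0, "az": 0, "jaw": 0.08}
    - {"tx": -0.036, "ty": 0, "tz": 0.1725, "ax": 0, "ay": 0, "az": 0, "jaw": 0.08}
    - {"tx": -0.048, "ty": 0, "tz": 0.1725, "ax": 0, "ay": 0, "az": 0, "jaw": 0.08}
    - {"tx": -0.06, "ty": 0, "tz": 0.1725, "ax": 0, "ay": 0, "az": 0, "jaw": 0.08}
    - {"tx": -0.069, "ty": 0, "tz": 0.1725, "ax": 0, "ay": 0, "az": 0, "jaw": 0.08}
    - {"tx": -0.073, "ty": 0, "tz": 0.1725, "ax": 0, "ay": 0, "az": 0, "jaw": 0.08}

```text
t: 6.45
ee_pos: [559.2, 238.1, 3.0]
eef_rot: [-180.0, -0.0, 0.0]
wrist_force: [1.6, 0.2, 1.6]
opening: 50.1
grasp_force: 1.2
```

```bash
python3 - <<'E'
from h import *
to((560,238,5,0),(575,238,5,0),(575,238,90,0),(504,335,80,90))
E
```

```text
t 6.45 [559.2 238.1   3. ] [-180.   -0.    0.] F [1.6 0.2 1.6]
(560, 238, 5, 0) [ 0.0016  0.0001 -0.0041] [-0. -0.  0.]
(575, 238, 5, 0) [ 0.0316  0.0002 -0.0041] [-0. -0.  0.]
(575, 238, 90, 0) [ 3.170e-02  1.000e-04 -1.741e-01] [-0. -0.  0.]
(504, 335, 80, 90) [-0.1102 -0.1939 -0.1541] [ 0. -0. -1.]
```

Now back off, lift, and move behind the flange with yaw 90.

>>> drive_tool:
  plan:
    - {"tx": 0.03, "ty": 0, "tz": 0, "ax": 0, "ay": 0, "az": 0, "jaw": 0.08}
    - {"tx": 0.03, "ty": 0, "tz": -0.1, "ax": 0, "ay": 0, "az": 0, "jaw": 0.08}
    - {"tx": 0.0, "ty": -0.05, "tz": -0.16, "ax": 0, "ay": 0, "az": -0.11, "jaw": 0.08}
    - {"tx": -0.11, "ty": -0.194, "tz": -0.16, "ax": 0, "ay": 0, "az": -1, "jaw": 0.08}
    - {"tx": -0.11, "ty": -0.194, "tz": -0.16, "ax": 0, "ay": 0, "az": -1, "jaw": 0.08}
    - {"tx": -0.11, "ty": -0.194, "tz": -0.16, "ax": 0, "ay": 0, "az": -1, "jaw": 0.08}
    - {"tx": -0.11, "ty": -0.194, "tz": -0.16, "ax": 0, "ay": 0, "az": -1, "jaw": 0.08}
    - {"tx": -0.11, "ty": -0.194, "tz": -0.16, "ax": 0, "ay": 0, "az": -1, "jaw": 0.08}
    - {"tx": -0.11, "ty": -0.194, "tz": -0.16, "ax": 0, "ay": 0, "az": -1, "jaw": 0.08}
    - {"tx": -0.11, "ty": -0.194, "tz": -0.16, "ax": 0, "ay": 0, "az": -1, "jaw": 0.08}

```text
t: 7.7
ee_pos: [505.0, 335.0, 82.4]
eef_rot: [-180.0, 0.0, 85.5]
wrist_force: [-0.2, -1.0, 0.4]
opening: 50.4
grasp_force: 0.0
```

```bash
python3 - <<'E'
from h import *
to((502,335,5,90),(502,300,5,90),(502,200,5,90),(502,100,5,90))
d=grab("side");cv2.imwrite("pics/s3.png",cv2.resize(d["img"][160:280,190:340],None,fx=4,fy=4,interpolation=cv2.INTER_CUBIC))
E
```

```text
t 7.7 [505.  335.   82.4] [-180.     0.    85.5] F [-0.2 -1.   0.4]
(502, 335, 5, 90) [-0.0004 -0.0058  0.1548] [-0.    0.   -0.05]
(502, 300, 5, 90) [-0.0702 -0.0003  0.1548] [-0.    0.   -0.05]
(502, 200, 5, 90) [-0.2696  0.0155  0.1549] [-0.    0.   -0.05]
(502, 100, 5, 90) [-0.469   0.0313  0.155 ] [-0.    0.   -0.05]
```

View pics/s3.png

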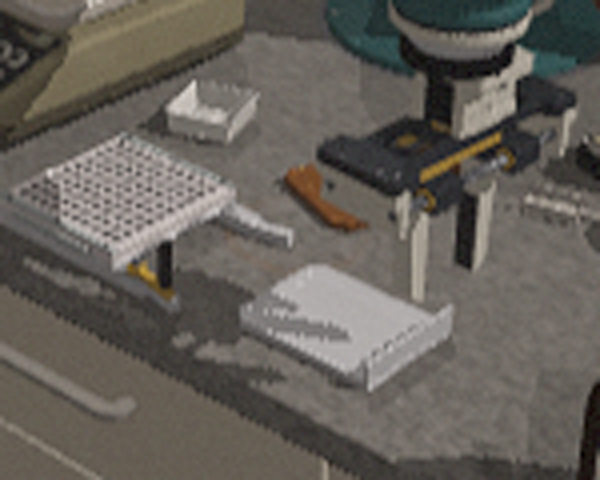

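The plate at (350,325) is aligned with the stand, the latch is open at (150,280), and the fingers are above and behind the flange (450,320). I'll descend and begin pushing.

>>> drive_tool:
  plan:
    - {"tx": 0, "ty": -0.0058, "tz": 0.08, "ax": 0, "ay": 0, "az": -0.05, "jaw": 0.08}
    - {"tx": 0, "ty": -0.0058, "tz": 0.145, "ax": 0, "ay": 0, "az": -0.05, "jaw": 0.08}
    - {"tx": 0, "ty": -0.0058, "tz": 0.1565, "ax": 0, "ay": 0, "az": -0.05, "jaw": 0.08}
    - {"tx": -0.02, "ty": -0.0044, "tz": 0.1565, "ax": 0, "ay": 0, "az": -0.05, "jaw": 0.08}
    - {"tx": -0.04, "ty": -0.003, "tz": 0.1565, "ax": 0, "ay": 0, "az": -0.05, "jaw": 0.08}
    - {"tx": -0.06, "ty": -0.0012, "tz": 0.1565, "ax": 0, "ay": 0, "az": -0.05, "jaw": 0.08}
    - {"tx": -0.08, "ty": 0.0003, "tz": 0.1565, "ax": 0, "ay": 0, "az": -0.05, "jaw": 0.08}
    - {"tx": -0.1, "ty": 0.002, "tz": 0.1565, "ax": 0, "ay": 0, "az": -0.05, "jaw": 0.08}
    - {"tx": -0.12, "ty": 0.0035, "tz": 0.1565, "ax": 0, "ay": 0, "az": -0.05, "jaw": 0.08}
    - {"tx": -0.14, "ty": 0.005, "tz": 0.1565, "ax": 0, "ay": 0, "az": -0.05, "jaw": 0.08}

```text
t: 9.0
ee_pos: [500.8, 264.3, 4.5]
eef_rot: [-180.0, -0.0, 89.6]
wrist_force: [0.6, 3.3, 2.0]
opening: 50.3
grasp_force: 1.2
```

```bash
python3 - <<'E'
from h import *
to((502,170,4,90),(502,100,4,90))
d=grab("top");img=d["img"]
cv2.imwrite("pics/t4.png",cv2.resize(img[140:215,190:330],None,fx=5,fy=5,interpolation=cv2.INTER_CUBIC))
E
```

```text
t 9.0 [500.8 264.3   4.5] [-180.    -0.    89.6] F [0.6 3.3 2. ]
(502, 170, 4, 90) [-0.1887  0.0037  0.001 ] [-0.    -0.    -0.004]
(502, 100, 4, 90) [-0.3287  0.0046  0.001 ] [-0.    -0.    -0.004]
```

View pics/t4.png

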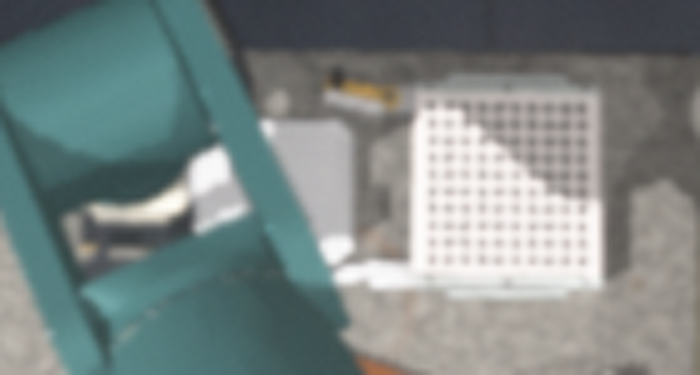

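The plate's leading edge (x≈350, y 122–262) is centred between the flares, with the latch at (360,90) clear. I'll continue.

>>> drive_tool:
  plan:
    - {"tx": -0.028, "ty": 0.001, "tz": 0, "ax": 0, "ay": 0, "az": -0.004, "jaw": 0.08}
    - {"tx": -0.056, "ty": 0.002, "tz": 0, "ax": 0, "ay": 0, "az": -0.004, "jaw": 0.08}
    - {"tx": -0.084, "ty": 0.003, "tz": 0, "ax": 0, "ay": 0, "az": -0.004, "jaw": 0.08}
    - {"tx": -0.112, "ty": 0.003, "tz": 0, "ax": 0, "ay": 0, "az": -0.004, "jaw": 0.08}
    - {"tx": -0.14, "ty": 0.0033, "tz": 0, "ax": 0, "ay": 0, "az": -0.004, "jaw": 0.08}
    - {"tx": -0.168, "ty": 0.0035, "tz": 0, "ax": 0, "ay": 0, "az": -0.004, "jaw": 0.08}
    - {"tx": -0.196, "ty": 0.0037, "tz": 0, "ax": 0, "ay": 0, "az": -0.004, "jaw": 0.08}
    - {"tx": -0.224, "ty": 0.004, "tz": 0, "ax": 0, "ay": 0, "az": -0.004, "jaw": 0.08}
    - {"tx": -0.252, "ty": 0.004, "tz": 0, "ax": 0, "ay": 0, "az": -0.004, "jaw": 0.08}
    - {"tx": -0.276, "ty": 0.0043, "tz": 0, "ax": 0, "ay": 0, "az": -0.004, "jaw": 0.08}

```text
t: 10.3
ee_pos: [502.0, 126.1, 4.5]
eef_rot: [180.0, 0.0, 90.0]
wrist_force: [0.2, 0.9, -1.3]
opening: 50.2
grasp_force: 0.5
```

```bash
python3 - <<'E'
from h import *
to((502,100,4,90),(502,96,4,90))
E
```

```text
t 10.3 [502.  126.1   4.5] [180.   0.  90.] F [ 0.2  0.9 -1.3]
(502, 100, 4, 90) [-0.0521 -0.0001  0.001 ] [ 0.  0. -0.]
(502, 96, 4, 90) [-0.0601 -0.0001  0.001 ] [ 0.  0. -0.]
```

>>> drive_tool:
  plan:
    - {"tx": -0.012, "ty": 0, "tz": 0, "ax": 0, "ay": 0, "az": 0, "jaw": 0.08}
    - {"tx": -0.022, "ty": 0, "tz": 0, "ax": 0, "ay": 0, "az": 0, "jaw": 0.08}
    - {"tx": -0.032, "ty": 0, "tz": 0, "ax": 0, "ay": 0, "az": 0, "jaw": 0.08}
    - {"tx": -0.038, "ty": 0, "tz": 0, "ax": 0, "ay": 0, "az": 0, "jaw": 0.08}
    - {"tx": -0.042, "ty": 0, "tz": 0, "ax": 0, "ay": 0, "az": 0, "jaw": 0.08}
    - {"tx": -0.046, "ty": 0, "tz": 0, "ax": 0, "ay": 0, "az": 0, "jaw": 0.08}
    - {"tx": -0.049, "ty": 0, "tz": 0, "ax": 0, "ay": 0, "az": 0, "jaw": 0.08}
    - {"tx": -0.051, "ty": 0, "tz": 0, "ax": 0, "ay": 0, "az": 0, "jaw": 0.08}
    - {"tx": -0.053, "ty": 0, "tz": 0, "ax": 0, "ay": 0, "az": 0, "jaw": 0.08}
    - {"tx": -0.053, "ty": 0, "tz": 0, "ax": 0, "ay": 0, "az": 0, "jaw": 0.08}

```text
t: 11.55
ee_pos: [502.4, 102.0, 4.9]
eef_rot: [179.9, -0.2, 90.0]
wrist_force: [1.0, 15.6, -0.4]
opening: 50.2
grasp_force: 8.0
```

>>> drive_tool:
  plan:
    - {"tx": -0.002, "ty": 0, "tz": 0, "ax": 0, "ay": 0, "az": 0, "jaw": 0.08}
    - {"tx": -0.004, "ty": 0, "tz": 0, "ax": 0, "ay": 0, "az": 0, "jaw": 0.08}
    - {"tx": -0.004, "ty": 0, "tz": 0, "ax": 0, "ay": 0, "az": 0, "jaw": 0.08}
    - {"tx": -0.004, "ty": 0, "tz": 0, "ax": 0, "ay": 0, "az": 0, "jaw": 0.08}
    - {"tx": -0.004, "ty": 0, "tz": 0, "ax": 0, "ay": 0, "az": 0, "jaw": 0.08}
    - {"tx": -0.004, "ty": 0, "tz": 0, "ax": 0, "ay": 0, "az": 0, "jaw": 0.08}
    - {"tx": -0.004, "ty": 0, "tz": 0, "ax": 0, "ay": 0, "az": 0, "jaw": 0.08}
    - {"tx": -0.004, "ty": 0, "tz": 0, "ax": 0, "ay": 0, "az": 0, "jaw": 0.08}
    - {"tx": -0.004, "ty": 0, "tz": 0, "ax": 0, "ay": 0, "az": 0, "jaw": 0.08}
    - {"tx": 0, "ty": 0, "tz": 0, "ax": 0, "ay": 0, "az": 0, "jaw": 0.08}

```text
t: 12.8
ee_pos: [502.3, 102.2, 4.9]
eef_rot: [180.0, -0.2, 90.0]
wrist_force: [-0.3, 7.0, -1.3]
opening: 50.2
grasp_force: 3.7
```

```bash
python3 - <<'E'
from h import *
to((502,160,5,90),(502,160,100,90),(595,160,100,0))
d=grab("side");cv2.imwrite("pics/s5.png",cv2.resize(d["img"][185:265,185:295],None,fx=6,fy=6,interpolation=cv2.INTER_CUBIC))
E
```

```text
t 12.8 [502.3 102.2   4.9] [180.   -0.2  90. ] F [-0.3  7.  -1.3]
(502, 160, 5, 90) [ 1.157e-01 -6.000e-04  1.000e-04] [ 0.001 -0.002 -0.   ]
(502, 160, 100, 90) [ 0.1163 -0.0005 -0.1899] [ 0.001 -0.002 -0.   ]
(595, 160, 100, 0) [ 0.1163  0.1855 -0.1897] [-0.001 -0.002  1.   ]
```

View pics/s5.png

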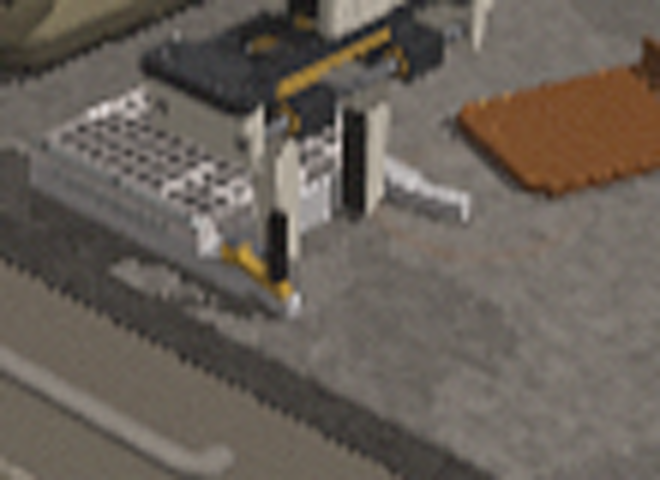

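The fingers bear on the flange at the slot mouth. A firmer push gave no further motion, so the plate is at the stop, with the latch still open at (260,275). I'll back off, lift and go to the latch's outer side.

>>> drive_tool:
  plan:
    - {"tx": 0.04, "ty": 0, "tz": 0, "ax": 0, "ay": 0, "az": 0, "jaw": 0.08}
    - {"tx": 0.115, "ty": 0, "tz": 0, "ax": 0, "ay": 0, "az": 0, "jaw": 0.08}
    - {"tx": 0.116, "ty": 0, "tz": -0.09, "ax": 0, "ay": 0, "az": 0.05, "jaw": -1}
    - {"tx": 0.116, "ty": 0.0, "tz": -0.19, "ax": 0, "ay": 0, "az": 0.15, "jaw": -1}
    - {"tx": 0.116, "ty": 0.1, "tz": -0.19, "ax": 0, "ay": 0, "az": 1, "jaw": -1}
    - {"tx": 0.116, "ty": 0.19, "tz": -0.19, "ax": 0, "ay": 0, "az": 1, "jaw": -1}
    - {"tx": 0.116, "ty": 0.19, "tz": -0.19, "ax": 0, "ay": 0, "az": 1, "jaw": -1}
    - {"tx": 0.116, "ty": 0.19, "tz": -0.19, "ax": 0, "ay": 0, "az": 1, "jaw": -1}
    - {"tx": 0.116, "ty": 0.19, "tz": -0.19, "ax": 0, "ay": 0, "az": 1, "jaw": -1}
    - {"tx": 0.116, "ty": 0.19, "tz": -0.19, "ax": 0, "ay": 0, "az": 1, "jaw": -1}

```text
t: 14.1
ee_pos: [597.0, 158.3, 99.3]
eef_rot: [180.0, 0.0, 11.7]
wrist_force: [-0.6, -0.4, -0.1]
opening: 0.8
grasp_force: 0.0
```

```bash
python3 - <<'E'
from h import *
to((597,138,100,0),(597,138,39,0))
d=grab("top")
cv2.imwrite("pics/t6.png",cv2.resize(d["img"][140:215,230:330],None,fx=6,fy=6,interpolation=cv2.INTER_CUBIC))
E
```

```text
t 14.1 [597.  158.3  99.3] [180.    0.   11.7] F [-0.6 -0.4 -0.1]
(597, 138, 100, 0) [-0.0083  0.0397 -0.0014] [0.   0.   0.13]
(597, 138, 39, 0) [-0.0082  0.0397  0.1206] [0.   0.   0.13]
```

View pics/t6.png

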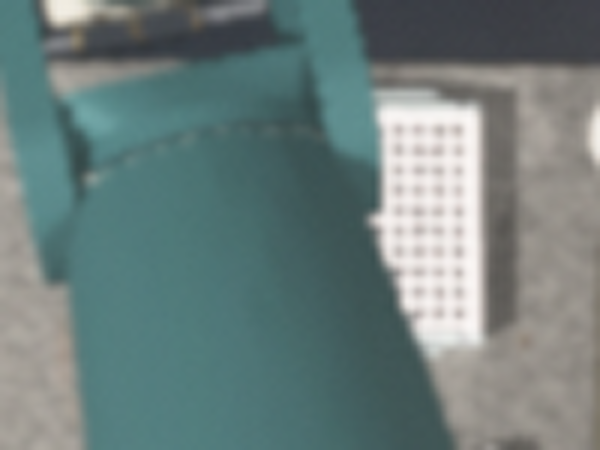

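The arm hides the latch and slot in this view. I'll go on by numbers.

>>> drive_tool:
  plan:
    - {"tx": -0.0083, "ty": 0.0397, "tz": 0, "ax": 0, "ay": 0, "az": 0.1, "jaw": -1}
    - {"tx": -0.0083, "ty": 0.0397, "tz": 0, "ax": 0, "ay": 0, "az": 0.13, "jaw": -1}
    - {"tx": -0.0083, "ty": 0.0397, "tz": 0.06, "ax": 0, "ay": 0, "az": 0.13, "jaw": -1}
    - {"tx": -0.0083, "ty": 0.0397, "tz": 0.1, "ax": 0, "ay": 0, "az": 0.13, "jaw": -1}
    - {"tx": -0.0083, "ty": 0.0397, "tz": 0.12, "ax": 0, "ay": 0, "az": 0.13, "jaw": -1}
    - {"tx": -0.0083, "ty": 0.0397, "tz": 0.12, "ax": 0, "ay": 0, "az": 0.13, "jaw": -1}
    - {"tx": -0.0083, "ty": 0.0397, "tz": 0.12, "ax": 0, "ay": 0, "az": 0.13, "jaw": -1}
    - {"tx": -0.0083, "ty": 0.0397, "tz": 0.12, "ax": 0, "ay": 0, "az": 0.13, "jaw": -1}
    - {"tx": -0.0083, "ty": 0.0397, "tz": 0.12, "ax": 0, "ay": 0, "az": 0.13, "jaw": -1}
    - {"tx": -0.0083, "ty": 0.0397, "tz": 0.12, "ax": 0, "ay": 0, "az": 0.13, "jaw": -1}

```text
t: 15.4
ee_pos: [597.2, 138.2, 39.7]
eef_rot: [-180.0, -0.0, 0.3]
wrist_force: [0.3, -0.1, -0.7]
opening: 0.7
grasp_force: 0.0
```

```bash
python3 - <<'E'
from h import *
t=[]
for a in range(100,-1,-10):
    r=np.radians(a);c=np.array([563.5,100])+38*np.array([-np.cos(r),np.sin(r)])+12.5*np.array([np.sin(r),np.cos(r)])
    t.append((*map(float,c.round(1)),39,90-a))
to(*t)
E
```

```text
t 15.4 [597.2 138.2  39.7] [-180.    -0.     0.3] F [ 0.3 -0.1 -0.7]
(582.4, 135.3, 39, -10) [-0.0296  0.0056  0.0014] [-0.    -0.     0.115]
(576.0, 138.0, 39, 0) [-0.0424  0.0001  0.0014] [-0.    -0.     0.004]
(569.2, 139.6, 39, 10) [-0.0559 -0.0031  0.0014] [-0.    -0.    -0.108]
(562.2, 140.0, 39, 20) [-0.0699 -0.004   0.0014] [-0.    -0.    -0.219]
(555.3, 139.2, 39, 30) [-0.0837 -0.0025  0.0013] [ 0.   -0.   -0.33]
(548.6, 137.1, 39, 40) [-0.0972  0.0016  0.0013] [ 0.    -0.    -0.441]
(542.4, 134.0, 39, 50) [-0.1096  0.0078  0.0013] [ 0.    -0.    -0.552]
(536.8, 129.8, 39, 60) [-0.1209  0.0161  0.0013] [ 0.    -0.    -0.663]
(532.1, 124.7, 39, 70) [-0.1303  0.0262  0.0013] [ 0.    -0.    -0.774]
(528.2, 118.9, 39, 80) [-0.1382  0.0378  0.0013] [ 0.    -0.    -0.885]
(525.5, 112.5, 39, 90) [-0.1436  0.0506  0.0013] [ 0.    -0.    -0.996]
```

>>> drive_tool:
  plan:
    - {"tx": -0.0424, "ty": 0, "tz": 0.001, "ax": 0, "ay": 0, "az": 0, "jaw": -1}
    - {"tx": -0.0559, "ty": -0.003, "tz": 0.001, "ax": 0, "ay": 0, "az": -0.108, "jaw": -1}
    - {"tx": -0.0699, "ty": -0.004, "tz": 0.001, "ax": 0, "ay": 0, "az": -0.219, "jaw": -1}
    - {"tx": -0.0837, "ty": -0.0025, "tz": 0.001, "ax": 0, "ay": 0, "az": -0.33, "jaw": -1}
    - {"tx": -0.0972, "ty": 0.0016, "tz": 0.001, "ax": 0, "ay": 0, "az": -0.441, "jaw": -1}
    - {"tx": -0.1096, "ty": 0.0078, "tz": 0.001, "ax": 0, "ay": 0, "az": -0.552, "jaw": -1}
    - {"tx": -0.1209, "ty": 0.0161, "tz": 0.001, "ax": 0, "ay": 0, "az": -0.663, "jaw": -1}
    - {"tx": -0.1303, "ty": 0.0262, "tz": 0.001, "ax": 0, "ay": 0, "az": -0.774, "jaw": -1}
    - {"tx": -0.1382, "ty": 0.0378, "tz": 0.001, "ax": 0, "ay": 0, "az": -0.885, "jaw": -1}
    - {"tx": -0.143, "ty": 0.0486, "tz": 0.001, "ax": 0, "ay": 0, "az": -0.98, "jaw": -1}

```text
t: 16.65
ee_pos: [525.4, 113.5, 39.0]
eef_rot: [-180.0, -0.0, 88.8]
wrist_force: [-1.1, 0.8, -0.7]
opening: 0.7
grasp_force: 0.8
```

```bash
python3 - <<'E'
from h import *
to((526,110,39,90))
E
```

```text
t 16.65 [525.4 113.5  39. ] [-180.    -0.    88.8] F [-1.1  0.8 -0.7]
(526, 110, 39, 90) [-0.0069  0.0013  0.0001] [-0.    -0.    -0.013]
```

>>> drive_tool:
  plan:
    - {"tx": -0.002, "ty": 0, "tz": 0, "ax": 0, "ay": 0, "az": -0.013, "jaw": -1}
    - {"tx": -0.004, "ty": 0, "tz": 0, "ax": 0, "ay": 0, "az": -0.013, "jaw": -1}
    - {"tx": -0.005, "ty": 0, "tz": 0, "ax": 0, "ay": 0, "az": -0.013, "jaw": -1}
    - {"tx": -0.006, "ty": 0, "tz": 0, "ax": 0, "ay": 0, "az": -0.013, "jaw": -1}
    - {"tx": -0.006, "ty": 0, "tz": 0, "ax": 0, "ay": 0, "az": -0.013, "jaw": -1}
    - {"tx": -0.006, "ty": 0, "tz": 0, "ax": 0, "ay": 0, "az": -0.013, "jaw": -1}
    - {"tx": -0.006, "ty": 0, "tz": 0, "ax": 0, "ay": 0, "az": -0.013, "jaw": -1}
    - {"tx": -0.006, "ty": 0, "tz": 0, "ax": 0, "ay": 0, "az": -0.013, "jaw": -1}
    - {"tx": -0.006, "ty": 0, "tz": 0, "ax": 0, "ay": 0, "az": -0.013, "jaw": -1}
    - {"tx": -0.006, "ty": 0, "tz": 0, "ax": 0, "ay": 0, "az": -0.013, "jaw": -1}

```text
t: 17.9
ee_pos: [525.4, 112.4, 39.1]
eef_rot: [-180.0, -0.2, 89.6]
wrist_force: [-3.4, 16.0, 1.5]
opening: 1.0
grasp_force: 8.3
```

>>> drive_tool:
  plan:
    - {"tx": 0.01, "ty": 0, "tz": 0, "ax": 0, "ay": 0, "az": 0, "jaw": -1}
    - {"tx": 0.04, "ty": 0, "tz": 0, "ax": 0, "ay": 0, "az": 0, "jaw": -1}
    - {"tx": 0.08, "ty": 0, "tz": -0.05, "ax": 0, "ay": 0, "az": 0, "jaw": -1}
    - {"tx": 0.16, "ty": 0, "tz": -0.15, "ax": 0, "ay": 0, "az": 0, "jaw": -1}
    - {"tx": 0.25, "ty": 0, "tz": -0.25, "ax": 0, "ay": 0, "az": 0, "jaw": -1}
    - {"tx": 0.35, "ty": 0.0, "tz": -0.36, "ax": 0, "ay": 0, "az": 0, "jaw": -1}
    - {"tx": 0.45, "ty": -0.1, "tz": -0.4, "ax": 0, "ay": 0, "az": 0, "jaw": -1}
    - {"tx": 0.55, "ty": -0.2, "tz": -0.4, "ax": 0, "ay": 0, "az": 0, "jaw": -1}
    - {"tx": 0.65, "ty": -0.3, "tz": -0.4, "ax": 0, "ay": 0, "az": 0, "jaw": -1}
    - {"tx": 0.7, "ty": -0.4, "tz": -0.4, "ax": 0, "ay": 0, "az": 0, "jaw": -1}

```text
t: 19.15
ee_pos: [351.2, 445.8, 238.7]
eef_rot: [180.0, -0.0, 89.6]
wrist_force: [0.5, 0.1, -0.5]
opening: -0.0
grasp_force: 0.0
```

```bash
python3 - <<'E'
from h import *
to()
d=grab("top");img=d["img"];P=xyz(d);Z=P[...,2]
np.set_printoptions(linewidth=200)
hsv=cv2.cvtColor(img,cv2.COLOR_BGR2HSV)
b=(hsv[...,0]>12)&(hsv[...,0]<28)&(hsv[...,1]>110);b[:150]=0;b[200:]=0;b[:,:250]=0;b[:,:]&=True;b[:,285:]=0
v,u=np.nonzero(b);q=np.array([ray(d,i,j,20)[:2] for i,j in zip(u,v)]);print("brass",len(q),cv2.minAreaRect(q.astype(np.float32)) if len(q)>3 else q)
print("pin",P[155:180,255:280][(Z[155:180,255:280]>45)&(Z[155:180,255:280]<80)].round(0).tolist())
print(img[158:200:3,262:280].max(2)); print([ray(d,u,180,24)[1].round(0) for u in range(262,280)])
E
```

```text
t 19.15 [351.2 445.8 238.7] [180.   -0.   89.6] F [ 0.5  0.1 -0.5]
brass 3 [[549.78155234 101.09753634]
 [546.26420919 101.10284107]
 [542.74889558 101.10814274]]
pin [[529.0, 103.0, 57.0], [529.0, 99.0, 57.0], [528.0, 105.0, 45.0], [526.0, 102.0, 55.0], [526.0, 99.0, 57.0], [523.0, 102.0, 54.0], [523.0, 99.0, 50.0]]
[[134 133 149 172 163 135 130 143 147 147 152 171 181 177 176 179 176 172]
 [173 179 172 158 153 161 167 163 155 153 161 189 197 168 140 155 160 143]
 [102 102 103 107 124 154 159 151 159 160 166 191 199 168 142 162 166 146]
 [107 102 101 101 101  97  99 117 152 163 168 190 199 176 151 164 169 154]
 [118 116 108  99  91  85  93 119 155 165 169 191 202 182 166 181 180 159]
 [118 116 109 104 104 107 113 129 158 166 169 192 202 183 168 184 187 181]
 [117 113 107 102 101 103 107 127 158 167 170 198 223 232 234 246 248 244]
 [127 123 115 108 106 113 131 145 164 178 218 249 253 245 234 247 249 241]
 [160 143 121 110 106 112 137 155 169 180 221 250 253 245 228 242 244 228]
 [128 122 113 108 109 107 108 129 159 182 222 249 252 240 221 237 236 219]
 [125 124 124 119 111 108 110 130 160 167 171 194 209 202 208 239 238 214]
 [112 118 125 123 118 115 115 126 142 152 164 192 208 201 212 242 243 225]
 [190 190 192 192 191 190 192 195 192 183 181 195 207 225 235 242 242 243]
 [181 186 200 206 196 193 211 223 224 222 218 215 212 201 198 204 207 211]]
[np.float64(119.0), np.float64(115.0), np.float64(112.0), np.float64(108.0), np.float64(105.0), np.float64(101.0), np.float64(98.0), np.float64(94.0), np.float64(91.0), np.float64(88.0), np.float64(84.0), np.float64(81.0), np.float64(77.0), np.float64(74.0), np.float64(70.0), np.float64(67.0), np.float64(63.0), np.float64(60.0)]
```

```bash
python3 -c "
from station import bot
print(bot.hand_in())"
```

```text
the job is handed in; nothing more can be done
None
```

The job is handed in, though hand-in returned no verdict: I swung the latch open, pushed the plate in until it stopped dead (up to about 2 mm short by touch, inside the 4 mm limit), and swung the latch back to its starting closed position behind the flange at about 19 s of 67, with the arm clear and never sent near the jar, tamper or bottle (not re-measured).

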